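# Lift the clean bushing with the spring tongs

## Robot

A 6-joint arm with a two-finger parallel gripper is mounted at the origin on the work surface. World frame = base frame: x ahead of the robot, y to its left, z up, the work surface at z = 0. Lengths are in m, angles in degrees, forces in N, time in s.
With the tool pointing down it reaches from about 0.4 to 0.825 m from the base axis. Payload 7 kg.
Tool frame: the origin (TCP) lies midway between the tips of the shut fingers; the grasp point (between the pads) lies r.grip_depth behind it (r.grip_depth is the distance from the TCP to the grasp point, in m); z points along the fingers, y is the line along which they close (so a half turn about z gives the same grasp; the last joint's range is limited). The gripper opens to 88 mm and grips with 3 to 60 N. Pads are 19 mm wide; open, the fingers measure 130 mm over their backs; the gripper's body (78 mm by 193 mm) begins 47 mm behind the grasp point.
Start: joints at [-51.847, 20.546, 0.682, 0, -70.136, -16.507], TCP at [0.249, -0.627, 0.227] pointing down, gripper open.
Joint ranges: [-176.03, 176.03], [-82.01, 121.73], [-58.28, 71.71], [-173.87, 95.51], [-174.79, -0.11], [-173.66, 173.66]. Speed limits (degrees/s): [136.94, 136.94, 172.46, 180, 180, 180].

## Interface

Orientations are given as [roll, pitch, yaw] about the fixed x, y, z axes, in that order (R = Rz(yaw) Ry(pitch) Rx(roll)).
In Python, from plant import r, optics, monitor gives the robot as it stands (r), with the cameras (optics) and the readings (monitor).
- The arm moves only by the tool nudge_tcp, called after ">>>" as name(argument=value, ...) on one line, values as JSON. Schema: {"type":"object","properties":{"moves":{"type":"object","properties":{"dx":{"type":"array","items":{"type":"number"},"minItems":1,"maxItems":12},"dy":{"type":"array","items":{"type":"number"},"minItems":1,"maxItems":12},"dz":{"type":"array","items":{"type":"number"},"minItems":1,"maxItems":12},"drx":{"type":"array","items":{"type":"number"},"minItems":1,"maxItems":12},"dry":{"type":"array","items":{"type":"number"},"minItems":1,"maxItems":12},"drz":{"type":"array","items":{"type":"number"},"minItems":1,"maxItems":12}},"additionalProperties":false,"required":["dx","dy","dz","drx","dry","drz"]},"jaw":{"type":"number"},"grip_force":{"type":"number"},"only":{"type":"string"},"quiet":{"type":"boolean"},"lines":{"type":"string"}},"required":["moves"],"additionalProperties":false}. moves is an object with one list for each field, all of the same length, 1 to 12, a row being the entries at one place: dx, dy, dz (the shift in a scale on which 1.0 is 500 mm), drx, dry, drz (a rotation vector in parts of the range, where 1.0 means 180 degrees); each row is the pose to reach, as a shift and turn from the pose commanded when the call began, along the tool's axes at that moment; what a row does not reach only later rows make up. A row lasts 1/12 s, in which the tool goes at most 0.0417 m and 7.16 degrees, less where a joint would pass 70% of its speed; a pose out of reach is approached as far as the arm can. jaw is the finger opening in m, set as the call begins (left out keeps the last). The fingers move at their own pace and stop on an object; grip_force is the grip in N (left out, the last holds). Time passes only in rows, so rows that do not move let the fingers close. The tool returns the time, the measured TCP pose, the force, the opening and the grip force at its end. only (a regular expression) keeps the lines of the reply that match it, lines (a string "A,B") keeps lines A to B, and quiet returns only ok. Input that does not fit is refused with a message, and nothing moves.
- monitor.get_state(): the state, without advancing time (a new reading comes with each control period).
- optics.capture(name): name is "side" or "top"; returns a dict with "frame" (480x640x3 uint8, red, green, blue), "z_map" (480x640 float32, m along the optical axis (not along the pixel's ray), 0 where there is no reading), "fx", "fy", "cx", "cy" (pixels), "D" ([k1, k2, p1, p2, k3] as OpenCV has them; the pictures are not rectified), "cam_to_world" (4x4, takes a point from camera to world coordinates). Camera axes: x right, y down, z forward; pixel columns grow to the right and rows downward; lengths in m; the calibration is good to about 2 mm. A picture is of the moment at which its call begins.
- r.close_job(): hands the job in; it is judged then, once.
The state is a dict: "time_s": time; "joints": joint angles; "qd": joint speeds; "joint_torque": joint torques, N m; "tcp_pos": TCP position; "eef_rot": TCP orientation; "contact_force": force on the tool from outside, world axes, zero at the start; "moment": the same for the moment, N m; "gripper_width": finger opening in m; "gripper_force": force on a finger pad.
Only numpy, scipy, OpenCV 4.12 (cv2) and the standard library are available. Lean on these libraries where they do the work, as an engineer would, in place of code of your own. Each camera call takes 0.05 s, during which the arm holds its last target. There are 200 camera calls.

## Task

The bronze bushing in the steel parts tray is degreased and ready for soldering, so it must not be touched by the gripper itself: draw the spring tongs up out of their wooden holder, close their tips on the bushing and lift it at least 10 cm above the desk. Leave the other parts where they are, and finish still holding the tongs squeezed, with the bushing hanging steady in their tips.

Things in the scene. Friction and masses are not known exactly. Their poses are not given: they have to be found in the camera images.
- holder: Fixed hardwood block, 56 (x) x 96 (y) x 55 mm high, origin at the centre of its underside. In its top is an upright oblong slot 24 (x) x 66 (y) mm, open above, with its floor 8 mm above the underside. The tongs stand in the slot, their y axis along the slot.
- tongs: Steel spring tongs, 128 mm long, 120 g, upright in the holder, tips down: a bow 14 (x) x 30 (y) x 7 mm at the top and two straight jaws that part along y. Origin midway between the tips' lower ends, z up to the bow (top at 128 mm). Jaws left alone: tips 49 mm apart inside, 57 outside. Jaws parallel: 24 mm apart inside. Closing 1 mm at the grip closes the tips by 3.7 mm.
- tongs_grip (a point): Best height to squeeze the tongs: 92 mm above the tips (lower, the gripper's body may press on the bow), midway between the black grip pads on the jaws' outer faces. 45 mm over the pads there at rest, 38 mm with jaws parallel. Springs push 3.4 N a pad at rest, 7 N parallel: squeezed to 42.5 mm they can be carried with open tips; at 45 mm they drop. 30 to 50 N grips a part.
- jaw_left: The +y jaw of the tongs, origin on its hinge at y = 12, z = 125 mm of the tongs. Steel strip 12 mm wide, 4 mm thick, 126 mm long, ending in a flat paddle tip 18 mm wide (tongs' x) and 34 mm high. A spring splays it outward by 0.10 rad at rest; both jaws move as mirror images.
- jaw_right: The -y jaw of the tongs, mirror image of the left one. Each jaw carries on its outer face a black grip pad, 18 mm wide (tongs' x), 3 mm thick and 36 mm high, from about 73 to 109 mm above the tips.
- tray: Fixed shallow open steel tray, 160 (x) x 220 (y) mm, walls 14 mm high and 3 mm thick, floor 3 mm thick; origin at the centre of its underside. Three small parts stand in it in a row along its y axis, about 65 mm apart, in any order.
- bushing: The bronze bushing: a plain straight tube standing upright in the tray, 24 mm outside, 14 mm bore, 28 mm high, about 75 g. Origin at the centre of its lower end, z along its axis.
- nozzle: Bystander in the tray: black burner nozzle, a 28 mm round foot with a narrow stem tapering to a point, 34 mm high. Origin at the centre of its underside.
- gland: Bystander in the tray: brass gland, a flat flange 36 mm across and 5 mm thick with an 18 mm spigot, 13 mm high in all. Origin at the centre of its underside.
- chimney: Bystander on the desk: aluminium chimney extension, an upright tube 32 mm across and 65 mm high. Origin at the centre of its underside.
- cutter: Bystander lying on the desk: steel tube cutter, about 115 x 45 x 22 mm, origin on its underside.

How it is judged:
By the outcome, as a careful person would: the job done as asked, in the order asked, and still so for the second after the job is handed in, while the arm keeps its last pose, push and grip.
It also fails if it takes over 43 s, if anything falls off the work surface, if the arm or the gripper's body presses on something with over 40 N, if the wrist force passes 120 N, or if a joint passes its speed limit or range.

## Working session

There is one attempt and no reset: what is moved stays moved. The work goes in short steps, Python scripts to look and compute and a tool call to move; the robot and the scene stay as the last step left them, time stands still between calls to the robot, and variables do not carry over. Pictures are saved under pics/ and viewed, at most 10 in all, crops included, and the job is handed in when it is done.

```bash
ls; mkdir -p pics; python3 - <<'E'
from plant import r, optics, monitor
import cv2,numpy as np,pickle
s=monitor.get_state();print(s['time_s'],s['tcp_pos'],s['eef_rot'],s['gripper_width'],r.grip_depth)
for n in('side','top'):
    c=optics.capture(n);pickle.dump(c,open(n+'0.pkl','wb'));cv2.imwrite(f'pics/{n}0.png',c['frame'][...,::-1])
    print(n,np.round(c['cam_to_world'],3).tolist(),c['fx'],c['D'])
E
```

```text
pics
plant.py
0.0 [ 0.24877011 -0.62692473  0.22563833] [ 1.79903327e+02 -8.66946794e-03 -1.58361386e+02] 0.08770041953586148 0.0188
side [[-0.975, -0.155, 0.16, 0.386], [-0.223, 0.639, -0.737, 0.706], [0.012, -0.754, -0.657, 0.717], [0.0, 0.0, 0.0, 1.0]] 516.3903941978703 [0.02555676 0.         0.         0.         0.        ]
top [[-0.024, -0.99, 0.139, 0.426], [-0.999, 0.028, 0.027, 0.021], [-0.031, -0.138, -0.99, 0.802], [0.0, 0.0, 0.0, 1.0]] 437.5709411945211 [-0.08944434  0.          0.          0.          0.        ]
```

View pics/top0.png

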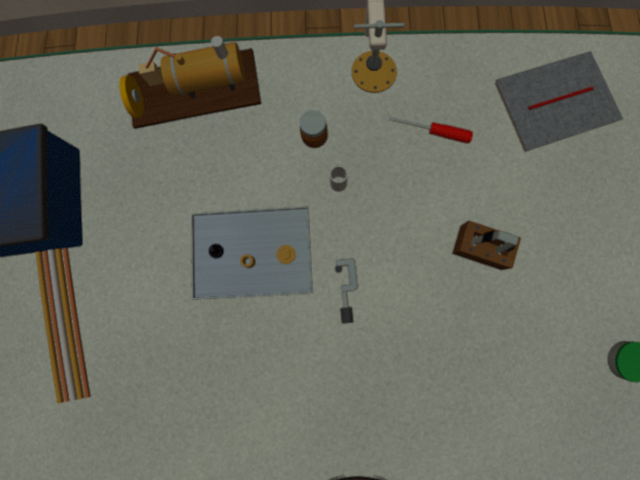

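View pics/side0.png

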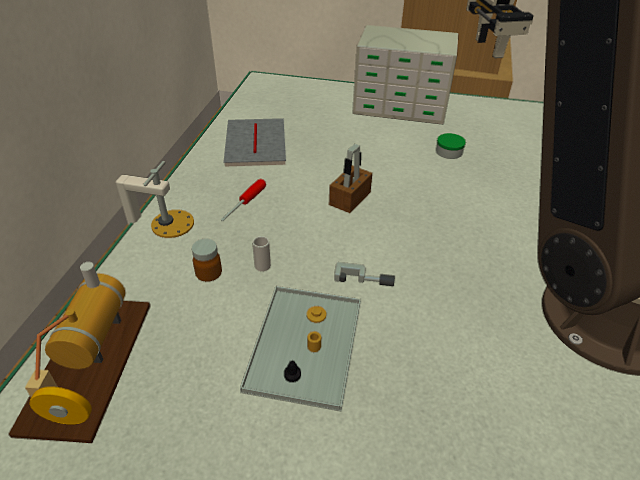

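The top view shows the holder at about (487,245) with the tongs' bow at (507,240). In the tray are the nozzle (216,251), the bushing (248,261) and the gland (286,255). The side view agrees: tongs at (352,165), bushing at (314,342). Next I measure these points.

```bash
cat >h.py <<'E'
import numpy as np,cv2,pickle
def cloud(c):
    K=np.array([[c['fx'],0,c['cx']],[0,c['fy'],c['cy']],[0,0,1]])
    v,u=np.mgrid[0:480,0:640].astype(float)
    n=cv2.undistortPoints(np.stack([u.ravel(),v.ravel()],1)[:,None],K,np.array(c['D']))[:,0]
    d=np.c_[n,np.ones(len(n))]
    T=c['cam_to_world'];z=c['z_map'].reshape(-1,1)
    P=(d*z)@T[:3,:3].T+T[:3,3];P[z[:,0]==0]=np.nan
    return P.reshape(480,640,3),(d@T[:3,:3].T).reshape(480,640,3),T[:3,3]
def plane(c,u,v,h):
    _,D,o=cloud(c);d=D[int(round(v)),int(round(u))];return o+d*(h-o[2])/d[2]
E
python3 - <<'E'
import pickle,cv2,numpy as np
from h import *
for n,box,bb in(('top',(440,530,210,280),(235,262,248,275)),('side',(320,385,135,220),(300,330,325,358))):
    c=pickle.load(open(n+'0.pkl','rb'));P,D,o=cloud(c)
    u0,u1,v0,v1=box;Q=P[v0:v1,u0:u1].reshape(-1,3);Q=Q[np.isfinite(Q[:,2])]
    print(n,'n',len(Q),'desk z',np.nanmedian(P[300:400,380:500,2]) )
    for lo,hi,l in((.122,.16,'bow'),(.05,.06,'holder top'),(.06,.12,'jaws')):
        S=Q[(Q[:,2]>lo)&(Q[:,2]<hi)]
        if len(S)<4:print(l,len(S));continue
        rc=cv2.minAreaRect((S[:,:2]*1000).astype(np.float32));print(l,len(S),S.mean(0).round(4),np.median(S[:,2]).round(4),'rect',np.round(rc[0],1),np.round(rc[1],1),round(rc[2],1))
    u0,u1,v0,v1=bb;Q=P[v0:v1,u0:u1].reshape(-1,3);S=Q[Q[:,2]>.012];print('bushing',len(S),np.percentile(S,[2,50,98],axis=0).round(4).tolist())
    T=Q[Q[:,2]>.026]
    if len(T)>5:print('top',cv2.minEnclosingCircle((T[:,:2]*1000).astype(np.float32)),T.mean(0).round(4),len(T))
    f=c['frame']
    if n=='top':im=cv2.resize(f[205:285,200:320],None,fx=6,fy=6,interpolation=2);a=im
    if n=='top': b=cv2.resize(f[205:285,440:535],None,fx=6,fy=6,interpolation=2)
cv2.imwrite('pics/hold.png',b[...,::-1])
E
```

```text
top n 6274 desk z 0.0002860325414013043
bow 220 [ 0.5145 -0.2394  0.135 ] 0.1358 rect [ 514.2 -241.3] [33.6 15.8] 71.0
holder top 1047 [ 0.5123 -0.2343  0.055 ] 0.0551 rect [ 515.1 -242.4] [97.9 55.9] 69.3
jaws 211 [ 0.5155 -0.2335  0.095 ] 0.0958 rect [ 514.6 -242.2] [47.9 18.2] 70.5
bushing 124 [[0.4888, 0.1729, 0.0137], [0.4998, 0.1831, 0.03], [0.5101, 0.1953, 0.0331]]
top ((500.1631164550781, 184.46682739257812), 12.023115158081055) [0.5    0.184  0.0306] 94
side n 5491 desk z -0.0007866124347747916
bow 99 [ 0.5159 -0.2372  0.1326] 0.1341 rect [ 515.4 -241.1] [36.2 15.6] 72.1
holder top 481 [ 0.5153 -0.2321  0.0543] 0.0544 rect [ 516.  -241.2] [99.8 59.1] 69.1
jaws 305 [ 0.5164 -0.2372  0.0927] 0.0935 rect [ 516.9 -240.7] [49.1 19.8] 70.5
bushing 222 [[0.4904, 0.1755, 0.013], [0.5015, 0.1905, 0.0266], [0.5118, 0.1973, 0.0328]]
top ((501.04522705078125, 185.66845703125), 12.520236015319824) [0.5014 0.1863 0.0298] 115
```

View pics/hold.png

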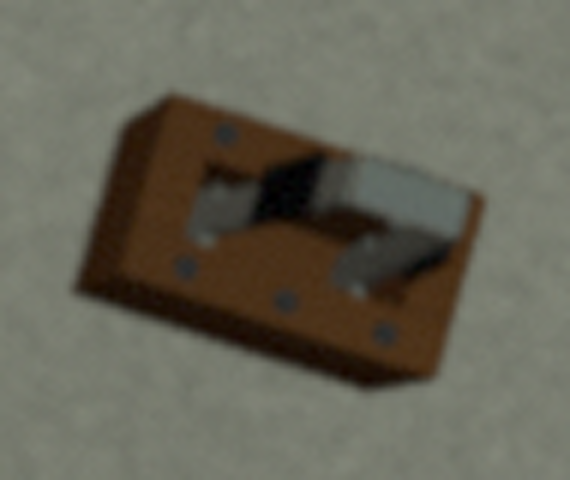

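Both views agree: tongs at (0.515, -0.241), y axis at 70.4° in the world frame, bow top at 0.136; bushing at (0.5005, 0.185), top at 0.031. I move above the tongs.

The manual's scale: shifts go in shares of 500 mm and turns go in shares of 180 degrees. Converting my numbers, -0.3896 m / 0.5 = -0.7792, -0.36 m / 0.5 = -0.72, 41.2 degrees / 180 = 0.2289.

>>> nudge_tcp(moves={"dx":[-0.2,-0.4,-0.6,-0.72,-0.7792,-0.7792,-0.7792,-0.7792,-0.7792,-0.7792,-0.7792,-0.7792],"dy":[0.13,0.26,0.39,0.48,0.5206,0.5206,0.5206,0.5206,0.5206,0.5206,0.5206,0.5206],"dz":[0,0,0,0,0,0,0,0,0,0,0,0],"drx":[0,0,0,0,0,0,0,0,0,0,0,0],"dry":[0,0,0,0,0,0,0,0,0,0,0,0],"drz":[0.0389,0.0778,0.1556,0.2,0.2289,0.2289,0.2289,0.2289,0.2289,0.2289,0.2289,0.2289]})

```text
time_s: 1.1
tcp_pos: [0.5167, -0.2386, 0.2264]
eef_rot: [180.0, 0.0, 160.5]
contact_force: [-0.0, -0.6, 0.9]
gripper_width: 0.0878
gripper_force: 0.0
```

>>> nudge_tcp(moves={"dx":[0,0],"dy":[0,0],"dz":[0,0],"drx":[0,0],"dry":[0,0],"drz":[0,0]})

```text
time_s: 1.27
tcp_pos: [0.5156, -0.2403, 0.2261]
eef_rot: [-180.0, -0.1, 160.6]
contact_force: [-0.2, -0.5, -0.9]
gripper_width: 0.0876
gripper_force: 0.0
```

```bash
python3 -c "
from plant import r, optics, monitor;print(monitor.get_state()['joints'])"
```

```text
[-5.29333767e+00  1.06508537e+01 -1.29851762e+01 -1.01929724e-02
 -6.64151821e+01 -1.04098008e+02]
```

To row units: 0.145 m / 0.5 = 0.29, -0.001 m / 0.5 = -0.002.

>>> nudge_tcp(moves={"dx":[0,0,0,0,0,0,0],"dy":[-0.002,-0.002,-0.002,-0.002,-0.002,-0.002,-0.002],"dz":[0.08,0.16,0.22,0.26,0.29,0.29,0.29],"drx":[0,0,0,0,0,0,0],"dry":[0,0,0,0,0,0,0],"drz":[0,0,0,0,0,0,0]})

```text
time_s: 1.85
tcp_pos: [0.5137, -0.2435, 0.0811]
eef_rot: [-180.0, -0.1, 160.4]
contact_force: [0.5, 1.1, 0.2]
gripper_width: 0.0875
gripper_force: 0.0
```

```bash
python3 - <<'E'
from plant import r, optics, monitor
import cv2
c=optics.capture('side');f=c['frame'];cv2.imwrite('pics/g1.png',cv2.resize(f[80:230,270:430],None,fx=4,fy=4,interpolation=2)[...,::-1])
E
```

```text
(no output)
```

View pics/g1.png

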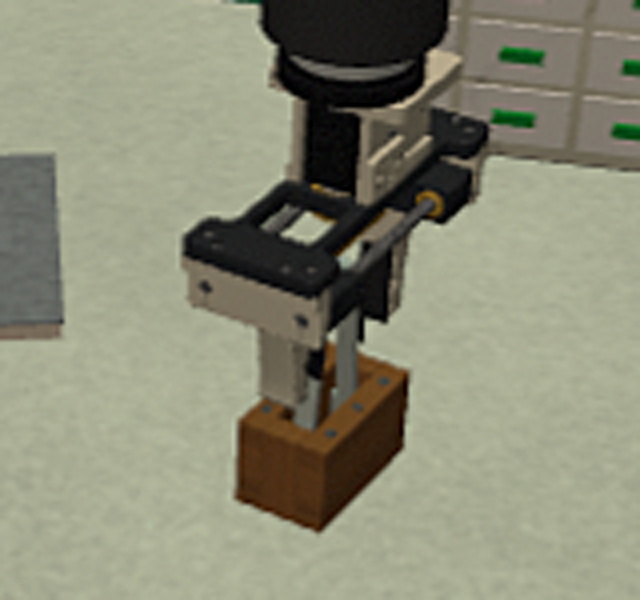

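The fingers straddle the pads over the holder, clear of the bow and the block. I shift 2.5 mm to centre them and squeeze to 42 mm.

To row units: 0.0025 m / 0.5 = 0.005, -0.0005 m / 0.5 = -0.001.

>>> nudge_tcp(moves={"dx":[-0.001,-0.001,-0.001,-0.001],"dy":[0.005,0.005,0.005,0.005],"dz":[0,0,0,0],"drx":[0,0,0,0],"dry":[0,0,0,0],"drz":[0,0,0,0]})

```text
time_s: 2.23
tcp_pos: [0.5165, -0.2405, 0.0824]
eef_rot: [180.0, 0.1, 160.5]
contact_force: [0.2, 1.1, -0.0]
gripper_width: 0.0876
gripper_force: 0.0
```

>>> nudge_tcp(moves={"dx":[0,0,0,0,0,0,0,0,0,0,0,0],"dy":[0,0,0,0,0,0,0,0,0,0,0,0],"dz":[0,0,0,0,0,0,0,0,0,0,0,0],"drx":[0,0,0,0,0,0,0,0,0,0,0,0],"dry":[0,0,0,0,0,0,0,0,0,0,0,0],"drz":[0,0,0,0,0,0,0,0,0,0,0,0]}, jaw=0.042, grip_force=20)

```text
time_s: 3.23
tcp_pos: [0.516, -0.2405, 0.0815]
eef_rot: [-180.0, -0.0, 160.4]
contact_force: [-0.4, 0.6, -0.3]
gripper_width: 0.0419
gripper_force: 3.7
```

To row units: -0.11 m / 0.5 = -0.22, -0.105 m / 0.5 = -0.21.

>>> nudge_tcp(moves={"dx":[0,0,0,0,0,0,0,0,0,0,0,0],"dy":[0,0,0,0,0,0,0,0,0,0,0,0],"dz":[-0.01,-0.024,-0.04,-0.06,-0.08,-0.104,-0.13,-0.16,-0.19,-0.21,-0.22,-0.22],"drx":[0,0,0,0,0,0,0,0,0,0,0,0],"dry":[0,0,0,0,0,0,0,0,0,0,0,0],"drz":[0,0,0,0,0,0,0,0,0,0,0,0]})

```text
time_s: 4.23
tcp_pos: [0.5167, -0.2406, 0.1932]
eef_rot: [180.0, 0.1, 160.5]
contact_force: [0.4, 0.6, -2.2]
gripper_width: 0.0421
gripper_force: 3.7
```

```bash
python3 - <<'E'
from plant import r, optics, monitor
import cv2,pickle
c=optics.capture('side');pickle.dump(c,open('side1.pkl','wb'));f=c['frame'];cv2.imwrite('pics/l1.png',cv2.resize(f[30:230,270:430],None,fx=3,fy=3,interpolation=2)[...,::-1])
E
```

```text
(no output)
```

View pics/l1.png

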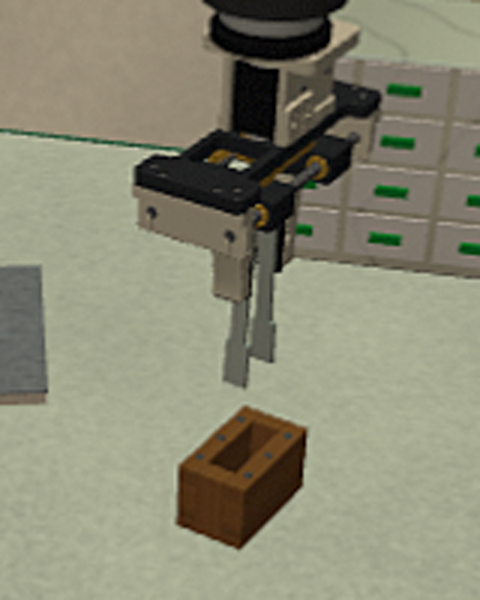

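The tongs are out and hanging straight in the grip, tips open and clear of the holder. I carry them over the bushing.

To row units: 0.264 m / 0.5 = 0.528, 0.19 m / 0.5 = 0.38.

>>> nudge_tcp(moves={"dx":[0.006,0.016,0.032,0.052,0.072,0.092,0.112,0.132,0.152,0.172,0.192,0.21],"dy":[0.014,0.04,0.08,0.13,0.18,0.23,0.28,0.33,0.38,0.43,0.48,0.528],"dz":[0,0,0,0,0,0,0,0,0,0,0,0],"drx":[0,0,0,0,0,0,0,0,0,0,0,0],"dry":[0,0,0,0,0,0,0,0,0,0,0,0],"drz":[0,0,0,0,0,0,0,0,0,0,0,0]})

```text
time_s: 5.28
tcp_pos: [0.5043, 0.045, 0.1906]
eef_rot: [-179.9, -0.1, 160.5]
contact_force: [0.5, 0.4, -0.3]
gripper_width: 0.0421
gripper_force: 3.7
```

>>> nudge_tcp(moves={"dx":[0.02,0.038,0.054,0.07,0.084,0.096,0.103,0.1048,0.1048,0.1048,0.1048,0.1048],"dy":[0.05,0.096,0.14,0.18,0.212,0.24,0.258,0.2636,0.2636,0.2636,0.2636,0.2636],"dz":[0,0,0,0,0,0,0,0,0,0,0,0],"drx":[0,0,0,0,0,0,0,0,0,0,0,0],"dry":[0,0,0,0,0,0,0,0,0,0,0,0],"drz":[0,0,0,0,0,0,0,0,0,0,0,0]})

```text
time_s: 6.28
tcp_pos: [0.5002, 0.1844, 0.1915]
eef_rot: [-180.0, -0.0, 160.4]
contact_force: [0.3, -0.2, -2.2]
gripper_width: 0.042
gripper_force: 3.7
```

```bash
python3 - <<'E'
from plant import r, optics, monitor
import cv2,pickle
print(monitor.get_state()['joints'])
for n in('side','top'):
    c=optics.capture(n);pickle.dump(c,open(n+'2.pkl','wb'));f=c['frame'];cv2.imwrite(f'pics/{n}2.png',f[...,::-1])
E
```

```text
[ 4.13270391e+01  8.74409033e+00 -2.01233850e+01 -1.83233632e-03
 -6.11394711e+01 -1.50931463e+02]
```

View pics/side2.png

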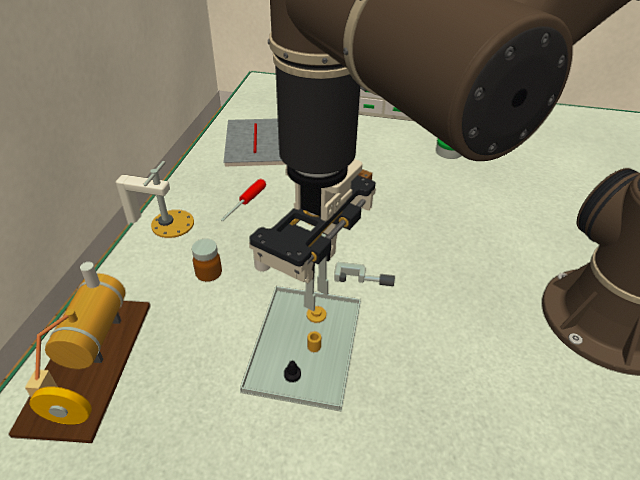

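The tongs hang at (305–325, 265–312) in the side view, with the bushing below at (314,342). I measure the tips against the bushing.

```bash
python3 - <<'E'
import pickle
from h import *
c=pickle.load(open('side2.pkl','rb'));P,D,o=cloud(c)
Q=P[255:325,285:345].reshape(-1,3);Q=Q[np.isfinite(Q[:,2])]
S=Q[(Q[:,2]>.10)&(Q[:,2]<.165)&(np.hypot(Q[:,0]-.5,Q[:,1]-.185)<.05)]
a=np.radians(160.4);ex=np.array([np.cos(a),np.sin(a)]);ey=np.array([np.sin(a),-np.cos(a)])
t=np.c_[(S[:,:2]-[.5002,.1844])@ex,(S[:,:2]-[.5002,.1844])@ey,S[:,2]]*1000
print(len(S),'zmin',np.percentile(t[:,2],[0,1,3]))
for lo in(112,120,130,140,150):
    for s in(-1,1):
        m=(t[:,2]>lo)&(t[:,2]<lo+10)&(s*t[:,1]>0);u=t[m]
        if len(u)>3:print(lo,s,len(u),'x',np.percentile(u[:,0],[3,97]).round(1),'y',np.percentile(u[:,1],[3,50,97]).round(1))
for n in('top','side'):
    c=pickle.load(open(n+'2.pkl','rb'));P,_,_=cloud(c);Q=P.reshape(-1,3)
    T=Q[(np.hypot(Q[:,0]-.5005,Q[:,1]-.185)<.02)&(Q[:,2]>.026)&(Q[:,2]<.036)]
    if len(T)>5:print(n,len(T),cv2.minEnclosingCircle((T[:,:2]*1000).astype(np.float32)))
E
```

```text
431 zmin [116.48356624 118.12090818 119.54337978]
112 -1 19 x [-9.  9.] y [-20.2 -18.9 -17.4]
112 1 20 x [-8.   8.7] y [16.5 19.2 20.1]
120 -1 47 x [-8.8  9.3] y [-19.9 -18.6 -16.9]
120 1 47 x [-8.1  8.7] y [16.9 19.3 20.9]
130 -1 45 x [-8.3  9.3] y [-19.5 -17.8 -16.5]
130 1 52 x [-7.7  8.7] y [17.  19.2 20.5]
140 -1 46 x [-8.1  9. ] y [-20.  -17.2 -15.5]
140 1 51 x [-8.2  8.7] y [16.6 18.8 20. ]
150 -1 41 x [-7.6  9. ] y [-20.2 -16.5 -14.9]
150 1 48 x [-7.6  7.5] y [14.9 18.4 19.8]
side 115 ((501.7673645019531, 186.27406311035156), 11.939921379089355)
```

To row units: 0.07 m / 0.5 = 0.14, 0.003 m / 0.5 = 0.006.

>>> nudge_tcp(moves={"dx":[-0.0016,-0.0016,-0.0016,-0.0016,-0.0016,-0.0016,-0.0016,-0.0016],"dy":[0.006,0.006,0.006,0.006,0.006,0.006,0.006,0.006],"dz":[0.02,0.05,0.08,0.11,0.13,0.14,0.14,0.14],"drx":[0,0,0,0,0,0,0,0],"dry":[0,0,0,0,0,0,0,0],"drz":[0,0,0,0,0,0,0,0]})

```text
time_s: 7.05
tcp_pos: [0.5022, 0.1878, 0.1216]
eef_rot: [-180.0, 0.0, 160.5]
contact_force: [0.7, 0.5, -1.5]
gripper_width: 0.0418
gripper_force: 3.7
```

```bash
python3 - <<'E'
from plant import r, optics, monitor
import cv2,pickle
from h import *
c=optics.capture('side');f=c['frame'];cv2.imwrite('pics/s3.png',cv2.resize(f[260:400,240:370],None,fx=4,fy=4,interpolation=2)[...,::-1])
s=monitor.get_state();p=np.array(s['tcp_pos'][:2]);print(p)
P,D,o=cloud(c);Q=P[255:385,285:345].reshape(-1,3);Q=Q[np.isfinite(Q[:,2])]
a=np.radians(160.4);ex=np.array([np.cos(a),np.sin(a)]);ey=np.array([np.sin(a),-np.cos(a)])
t=np.c_[(Q[:,:2]-p)@ex,(Q[:,:2]-p)@ey,Q[:,2]]*1000
t=t[np.hypot(t[:,0],t[:,1])<32]
for lo,hi in((22,36),(46,60),(60,75)):
  for s in(-1,1):
    u=t[(t[:,2]>lo)&(t[:,2]<hi)&(s*t[:,1]>0)]
    if len(u)>3:print(lo,s,len(u),'x',np.percentile(u[:,0],[3,97]).round(1),'y',np.percentile(u[:,1],[3,50,97]).round(1))
E
```

```text
[0.50242428 0.187981  ]
22 -1 52 x [-5.2 11.2] y [-13.4  -9.1  -1. ]
22 1 56 x [-5.8 10.8] y [0.1 6.4 9.5]
46 -1 44 x [-7.9  9.7] y [-21.7 -18.7 -17.3]
46 1 54 x [-8.7  9. ] y [15.5 18.9 20.3]
60 -1 62 x [-7.6  9.5] y [-21.9 -18.1 -16.4]
60 1 66 x [-8.9  9.1] y [17.  18.7 20.1]
```

View pics/s3.png

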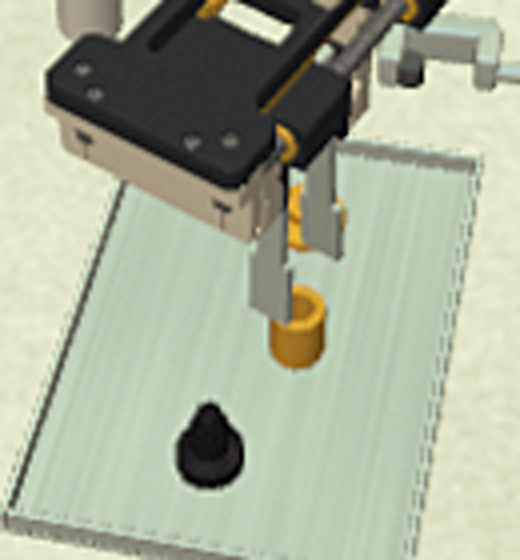

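The tips straddle the bushing with y centred; it sits about 2 mm towards tool +x. I correct that and descend to tip height of about 8 mm.

To row units: 0.039 m / 0.5 = 0.078, 0.002 m / 0.5 = 0.004.

>>> nudge_tcp(moves={"dx":[0.004,0.004,0.004,0.004,0.004,0.004,0.004,0.004,0.004],"dy":[0,0,0,0,0,0,0,0,0],"dz":[0.01,0.024,0.04,0.056,0.07,0.078,0.078,0.078,0.078],"drx":[0,0,0,0,0,0,0,0,0],"dry":[0,0,0,0,0,0,0,0,0],"drz":[0,0,0,0,0,0,0,0,0]})

```text
time_s: 7.85
tcp_pos: [0.5003, 0.1885, 0.0827]
eef_rot: [180.0, 0.0, 160.5]
contact_force: [-0.1, -0.3, -1.1]
gripper_width: 0.0423
gripper_force: 3.7
```

```bash
python3 - <<'E'
from plant import r, optics, monitor
import cv2
c=optics.capture('side');f=c['frame'];cv2.imwrite('pics/s4.png',cv2.resize(f[270:400,250:370],None,fx=4,fy=4,interpolation=2)[...,::-1])
E
```

```text
(no output)
```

View pics/s4.png

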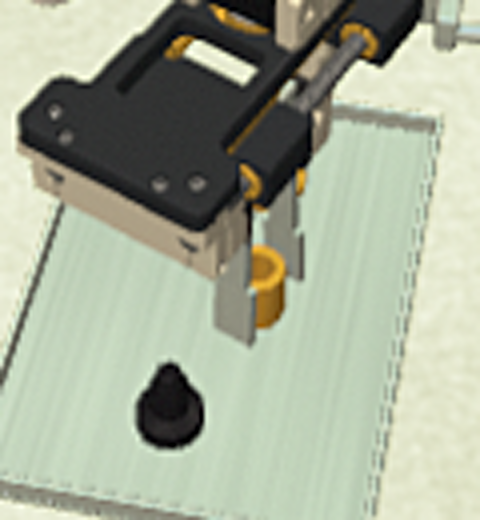

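The bushing stands between the two paddles, centred (about (258,290) in the crop against a paddle midpoint of 262). I close.

>>> nudge_tcp(moves={"dx":[0,0,0,0,0,0,0,0,0,0,0,0],"dy":[0,0,0,0,0,0,0,0,0,0,0,0],"dz":[0,0,0,0,0,0,0,0,0,0,0,0],"drx":[0,0,0,0,0,0,0,0,0,0,0,0],"dry":[0,0,0,0,0,0,0,0,0,0,0,0],"drz":[0,0,0,0,0,0,0,0,0,0,0,0]}, jaw=0.03, grip_force=42)

```text
time_s: 8.9
tcp_pos: [0.5002, 0.1885, 0.0827]
eef_rot: [180.0, 0.0, 160.5]
contact_force: [-0.7, -1.0, 3.5]
gripper_width: 0.0373
gripper_force: 42.0
```

>>> nudge_tcp(moves={"dx":[0,0,0,0,0,0,0,0,0],"dy":[0,0,0,0,0,0,0,0,0],"dz":[-0.004,-0.01,-0.018,-0.028,-0.04,-0.05,-0.056,-0.06,-0.06],"drx":[0,0,0,0,0,0,0,0,0],"dry":[0,0,0,0,0,0,0,0,0],"drz":[0,0,0,0,0,0,0,0,0]})

```text
time_s: 9.65
tcp_pos: [0.5003, 0.1886, 0.1132]
eef_rot: [179.9, 0.0, 160.4]
contact_force: [-0.1, 0.4, -1.6]
gripper_width: 0.0371
gripper_force: 42.0
```

```bash
python3 - <<'E'
from plant import r, optics, monitor
import cv2
c=optics.capture('side');f=c['frame'];cv2.imwrite('pics/s5.png',cv2.resize(f[250:400,250:370],None,fx=4,fy=4,interpolation=2)[...,::-1])
E
```

```text
(no output)
```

View pics/s5.png

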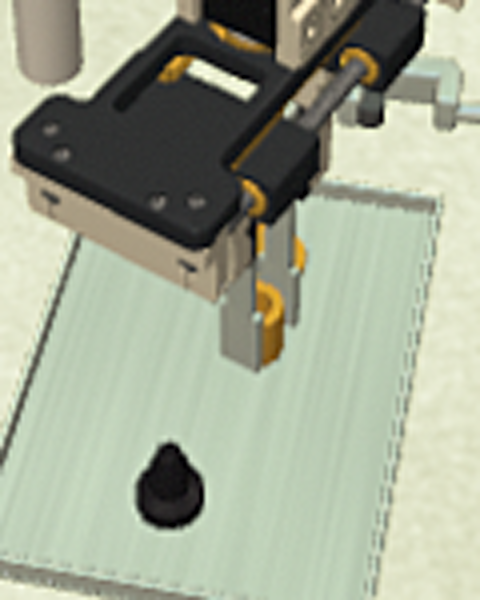

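The bushing is in the tips and off the tray floor. I lift it the rest of the way.

To row units: -0.11 m / 0.5 = -0.22, -0.108 m / 0.5 = -0.216.

>>> nudge_tcp(moves={"dx":[0,0,0,0,0,0,0,0,0,0,0,0],"dy":[0,0,0,0,0,0,0,0,0,0,0,0],"dz":[-0.006,-0.016,-0.032,-0.054,-0.08,-0.108,-0.136,-0.164,-0.188,-0.206,-0.216,-0.22],"drx":[0,0,0,0,0,0,0,0,0,0,0,0],"dry":[0,0,0,0,0,0,0,0,0,0,0,0],"drz":[0,0,0,0,0,0,0,0,0,0,0,0]})

```text
time_s: 10.7
tcp_pos: [0.5003, 0.1886, 0.2236]
eef_rot: [179.9, 0.0, 160.4]
contact_force: [0.6, 0.1, -1.6]
gripper_width: 0.0372
gripper_force: 42.0
```

>>> nudge_tcp(moves={"dx":[0,0,0,0,0,0,0,0,0,0,0,0],"dy":[0,0,0,0,0,0,0,0,0,0,0,0],"dz":[0,0,0,0,0,0,0,0,0,0,0,0],"drx":[0,0,0,0,0,0,0,0,0,0,0,0],"dry":[0,0,0,0,0,0,0,0,0,0,0,0],"drz":[0,0,0,0,0,0,0,0,0,0,0,0]})

```text
time_s: 11.7
tcp_pos: [0.5, 0.1884, 0.2226]
eef_rot: [180.0, -0.0, 160.4]
contact_force: [-0.9, 0.3, -1.9]
gripper_width: 0.0371
gripper_force: 42.0
```

```bash
python3 - <<'E'
from plant import r, optics, monitor
import cv2
from h import *
c=optics.capture('side');f=c['frame'];cv2.imwrite('pics/s6.png',cv2.resize(f[200:400,230:380],None,fx=3,fy=3,interpolation=2)[...,::-1])
P,_,_=cloud(c);h=cv2.cvtColor(f,cv2.COLOR_RGB2HSV)
m=(h[...,1]>150)&(abs(h[...,0].astype(int)-18)<8)&(np.hypot(P[...,0]-.5,P[...,1]-.188)<.02)&(P[...,2]<.19)
print(m.sum(),np.percentile(P[m],[2,50,98],axis=0).round(4).tolist())
E
```

```text
109 [[0.4907, 0.1789, 0.1438], [0.4939, 0.1912, 0.1642], [0.5021, 0.1971, 0.1717]]
```

View pics/s6.png

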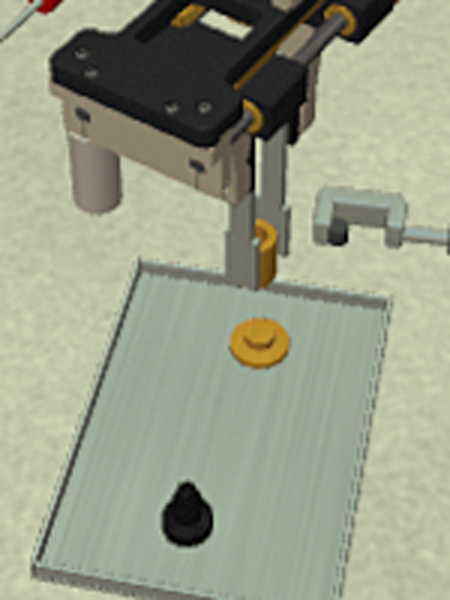

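The bushing hangs in the tips (crop (265,255)) with its lower end at about 0.143 m. The nozzle and gland are still in place.

```bash
python3 -c "
from plant import r, optics, monitor;print(r.close_job())"
```

```text
the job is handed in; nothing more can be done
None
```

The job is handed in at about 12 s: the bushing hangs in the squeezed tongs with its lower end about 14 cm above the desk, and the gripper never touched it or moved the other parts.

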